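# Seat the ornaments on a wreath

### The arm

A 6-joint arm with a two-finger parallel gripper is mounted at the origin on the work surface. World frame = base frame: x ahead of the robot, y to its left, z up, the work surface at z = 0. Lengths are in m, angles in rad, forces in N, time in s.
With the tool pointing down it reaches from about 0.25 to 0.775 m from the base axis. Payload 4 kg.
Tool frame: the origin (TCP) lies midway between the tips of the shut fingers; the grasp point (between the pads) lies 19 mm behind it; z points along the fingers, y is the direction in which the jaws open and shut (so a half turn about z gives the same grasp; the last joint's range is limited). The gripper opens to 94 mm and grips with 3 to 60 N. Pads are 16 mm wide; open, the fingers measure 119 mm over their backs; the gripper's body (75 mm by 177 mm) begins 78 mm behind the grasp point.
Start: joints at [-1.204, 0.087, 1.371, -0, 1.684, -0.103], TCP at [0.249, -0.49, 0.167] pointing down, gripper open.
Joint ranges: [-3.1, 3.1], [-0.76, 2.03], [0.27, 2.55], [-1.08, 4.22], [0.17, 2.65], [-2.57, 2.57]. Speed limits (rad/s): [2.79, 2.79, 3.14, 3.14, 3.14, 3.14].

### API

Orientations are given as [roll, pitch, yaw] about the fixed x, y, z axes, in that order (R = Rz(yaw) Ry(pitch) Rx(roll)).
In Python, from bench import get_obs, snapshot, ticket gives the robot as it stands.
- The arm moves only by the shell command python3 -m creep 'ROWS' [OPENING]. ROWS is JSON, a list that holds one entry, the list of rows, each a list of 4 numbers: the shift along the tool's x, y, z in mm, then the turn about the tool's z in degrees. A call has 1 to 8 rows; each row shifts and turns the commanded pose from where the row before left it, along the tool's axes as they then stand; what a row does not reach is not made up. A row lasts 1/8 s, in which the tool goes at most 62.5 mm and 10.7 degrees, less where a joint would pass 70% of its speed; a pose out of reach is approached as far as the arm can. A call with a gripper value outside its range is refused whole. OPENING is the opening, from 0 (shut) to 1 (fully open), set as the call begins (- or left out, the last holds). The fingers move at their own pace and stop on an object; the grip force is fixed at half the most. Time passes only in rows, so rows that do not move let the fingers close. It gives the time, the measured TCP pose, the force and the opening at its end, in the units of the state.
- get_obs(): the state, without advancing time (a new reading comes with each control period).
- snapshot(name): name is "scene" or "top"; returns a dict with "color" (480x640x3 uint8, red, green, blue), "depth" (480x640 float32, m along the optical axis (not along the pixel's ray), 0 where there is no reading), "fx", "fy", "cx", "cy" (pixels), "extrinsics" (4x4, takes a point from world to camera coordinates). Camera axes: x right, y down, z forward; pixel columns grow to the right and rows downward; lengths in m; the calibration is good to about 2 mm. A picture is of the moment at which its call begins.
- ticket.close_job(): hands the job in, once; it reports no verdict.
The state is a dict: "time": time; "joint_positions": joint angles; "qvel": joint speeds; "joint_torque": joint torques, N m; "tool_pos": TCP position; "ee_rot": TCP orientation; "wrist_force": force on the tool from outside, world axes, zero at the start; "wrist_torque": the same for the moment, N m; "width": finger opening in m.
Only numpy, scipy, OpenCV 4.12 (cv2) and the standard library are available. Lean on these libraries where they do the work, as an engineer would, in place of code of your own. Each camera call takes 0.05 s, during which the arm holds its last target. There are 200 camera calls.

### The job

The pine cone, the wooden star and the wooden bell on the wreath still stand proud on their stems. With the fingertips, press each one down gently until it is fully home: first the pine cone, then the star, last the bell. Do not pull any of them up, and leave the other things on the bench where they are.

Things in the scene. Friction and masses are not known exactly. Their poses are not given: they have to be found in the camera images.
- wreath: round wreath base: flat wooden ring lying level, fixed to the bench, outer diameter 300 mm, inner 120 mm, 18 mm thick, with soft low evergreen sprigs round its rim (no obstacle). Origin: centre of the ring at bench height; z up. Five ornaments stand on it, 72 degrees apart on a circle of radius 105 mm. Pine cone, star and bell still stand proud; which of them stands where changes.
- log_slice: log slice glued flat on the wreath, diameter 52 mm, 16 mm thick, top 34 mm above the bench; origin: centre of underside. Not part of the job.
- cinnamon: bundle of three cinnamon sticks glued on the wreath, 62 mm long, 30 mm wide, top 45 mm above the bench; origin: centre of underside. Not part of the job.
- cone_base: the pine cone with its stem and its socket: a steel washer (diameter 28 mm, 3 mm thick) with a sprung black rubber bush (diameter 22 mm, 7 mm high) on it. Origin: centre of the washer's underside, on the top face of the ring, 18 mm above the bench; it does not move; z up.
- cone_top (a point): centre of the very top of the pine cone (brown pine cone with scales, widest diameter about 64 mm, height 52 mm, narrowing to a blunt tip 20 mm wide): the spot to press. Moves down with it. Fully home it is 80 mm above the bench; at the start 11 to 14 mm higher.
- cone (a joint): how far the pine cone has been pushed straight down its stem, in m: 0 to 0.003 at the start, 0.014 fully home with its underside on the rubber bush; negative if pulled up. Friction fit: slides under about 3 N, stays where left, does not turn. Once it is home the bush begins to give at about 4 to 5 N, about 1.5 N more per mm, to a hard stop 6 mm down (about 14 N), and lifts back when let go.
- star_base: the wooden star with its stem and its socket: a steel washer (diameter 28 mm, 3 mm thick) with a sprung black rubber bush (diameter 22 mm, 7 mm high) on it. Origin: centre of the washer's underside, on the top face of the ring, 18 mm above the bench; it does not move; z up.
- star_top (a point): centre of the very top of the wooden star (flat five-pointed wooden star, 76 mm across, 10 mm thick, lying level): the spot to press. Moves down with it. Fully home it is 38 mm above the bench; at the start 11 to 14 mm higher.
- star (a joint): how far the wooden star has been pushed straight down its stem, in m: 0 to 0.003 at the start, 0.014 fully home with its underside on the rubber bush; negative if pulled up. Friction fit: slides under about 3 N, stays where left, does not turn. Once it is home the bush begins to give at about 4 to 5 N, about 1.5 N more per mm, to a hard stop 6 mm down (about 14 N), and lifts back when let go.
- bell_base: the wooden bell with its stem and its socket: a steel washer (diameter 28 mm, 3 mm thick) with a sprung black rubber bush (diameter 22 mm, 7 mm high) on it. Origin: centre of the washer's underside, on the top face of the ring, 18 mm above the bench; it does not move; z up.
- bell_top (a point): centre of the very top of the wooden bell (turned wooden bell shape, rim diameter 54 mm, height 44 mm, with a blunt stub 18 mm wide at the top): the spot to press. Moves down with it. Fully home it is 72 mm above the bench; at the start 11 to 14 mm higher.
- bell (a joint): how far the wooden bell has been pushed straight down its stem, in m: 0 to 0.003 at the start, 0.014 fully home with its underside on the rubber bush; negative if pulled up. Friction fit: slides under about 3 N, stays where left, does not turn. Once it is home the bush begins to give at about 4 to 5 N, about 1.5 N more per mm, to a hard stop 6 mm down (about 14 N), and lifts back when let go.
- spool: small spool of copper wire standing inside the wreath's central opening, diameter 44 mm, height 38 mm; origin: centre of underside. Leave it alone.
- secateurs: secateurs with orange handles lying on the bench, about 170 mm long, 16 mm high; origin: on the pivot, at the underside. Leave it alone.
- mug: white ceramic mug, diameter 80 mm, height 92 mm; origin: centre of underside. Leave it alone.
- jar: lidded glass jar, diameter 64 mm, height 85 mm; origin: centre of underside. Leave it alone.
- pot: terracotta plant pot, diameter 84 mm, height 80 mm; origin: centre of underside. Leave it alone.
- hammer: hammer lying on the bench, 260 mm long; origin: underside, mid-length. Leave it alone.
- brush: brush lying on the bench, 200 mm long; origin: underside, mid-length. Leave it alone.

How it is judged:
By the outcome, as a careful person would: the job done as asked, in the order asked, and still so for the second after the job is handed in, with the robot touching nothing.
It also fails if it takes over 48 s, if anything falls off the work surface, if the arm or the gripper's body presses on something with over 40 N, if the wrist force passes 120 N, or if a joint passes its speed limit or range.

## Working session

There is one attempt and no reset: what is moved stays moved. The work goes in short steps, Python scripts to look and compute and a shell command to move; the robot and the scene stay as the last step left them, time stands still between calls to the robot, and variables do not carry over. Pictures are saved under pics/ and viewed, on a budget of 10 in all, crops included, one or two more only if the job needs it, and the job is handed in when it is done.

```bash
mkdir -p pics; ls; cat > h.py <<'E'
import numpy as np, cv2
from bench import get_obs, snapshot, ticket
def save(n,f):
    s=snapshot(n); cv2.imwrite('pics/'+f+'.png',s['color'][:,:,::-1]); np.savez('pics/'+f+'.npz',**s); return s
def cloud(s):
    v,u=np.mgrid[0:480,0:640]; d=s['depth']
    P=np.stack([(u-s['cx'])/s['fx']*d,(v-s['cy'])/s['fy']*d,d],-1)
    E=np.array(s['extrinsics']); W=(P-E[:3,3])@E[:3,:3]; W[d==0]=np.nan
    return W
E
python3 - <<'E'
from h import *
for n in('scene','top'):
    s=save(n,n+'0'); E=np.array(s['extrinsics']); print(n,-E[:3,:3].T@E[:3,3],E[:3,:3].round(2).tolist(),s['fx'])
o=get_obs(); print(o)
E
```

```text
pics
scene [ 1.23850226 -0.14221245  1.27191585] [[0.17, 0.99, -0.01], [0.85, -0.15, -0.51], [-0.51, 0.08, -0.86]] 571.1082957021167
top [ 0.34687542 -0.04181995  1.62267959] [[-0.0, -1.0, -0.01], [-0.99, 0.0, -0.12], [0.12, 0.01, -0.99]] 554.0639006338077
{'time': 0.1, 'joint_positions': array([-1.20409203e+00,  8.78208089e-02,  1.37204207e+00, -2.83454580e-05,
        1.68358974e+00, -1.03161690e-01]), 'qvel': array([-0.00090182, -0.00188416, -0.00342981,  0.00083842, -0.00149235,
        0.00106462]), 'joint_torque': array([ 2.59060747e-03, -3.41251838e+01, -3.03301477e+01,  7.20585301e-02,
        3.03743756e-02, -8.44311876e-05]), 'tool_pos': array([ 0.24878091, -0.48990644,  0.1657852 ]), 'ee_rot': array([-3.13973967e+00, -1.63516131e-04,  4.69862667e-01]), 'wrist_force': array([ 0.18788216, -0.88735649,  0.18494633]), 'wrist_torque': array([0.03024375, 0.03767783, 0.01764425]), 'width': 0.09378431391321679}
```

View pics/top0.png

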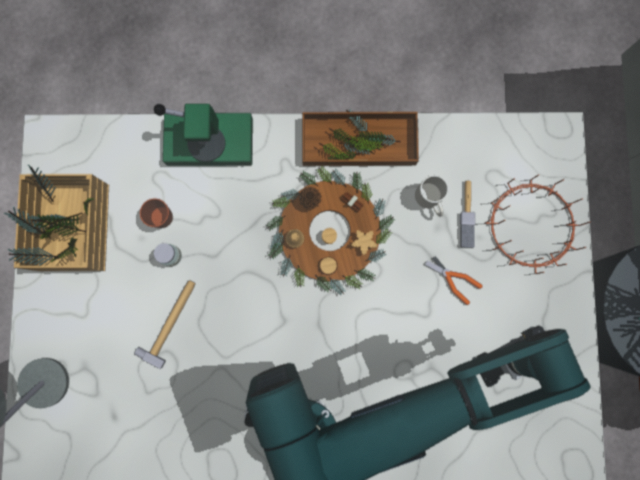

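View pics/scene0.png

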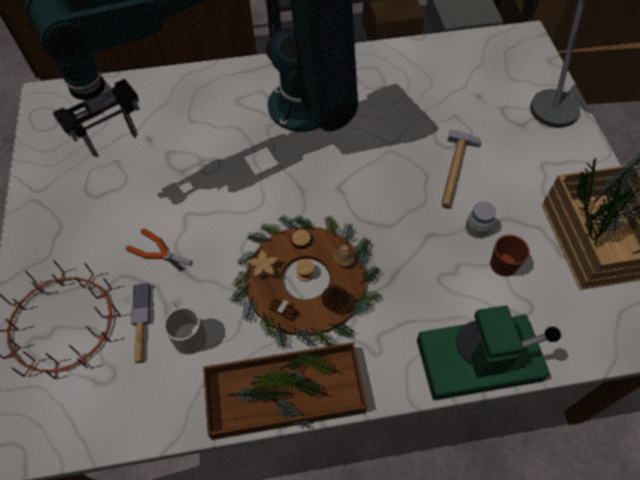

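The top view shows the cone at (306,200), the star at (364,241), the bell at (292,238), the log slice at (328,266), the cinnamon at (352,202) and the spool at (329,236). The scene view agrees: cone (337,299), star (263,263), bell (345,254).

```bash
python3 - <<'E'
from h import *
pts={'top':dict(cone=(306,200),star=(364,241),bell=(292,238),log=(328,266),cin=(352,202),spool=(329,236)),
'scene':dict(cone=(337,299),star=(263,263),bell=(345,252),log=(301,238),cin=(284,309),spool=(305,271))}
r={}
for n in pts:
    s=dict(np.load(f'pics/{n}0.npz')); W=cloud(s)
    for k,(u,v) in pts[n].items():
        p=W[v-22:v+23,u-22:u+23].reshape(-1,3); c=W[v-2:v+3,u-2:u+3].reshape(-1,3); c=np.nanmean(c,0)
        p=p[np.linalg.norm(p[:,:2]-c[:2],axis=1)<.04]; z=np.nanpercentile(p[:,2],99.5)
        q=p[p[:,2]>z-.008]; q2=p[p[:,2]>.028]
        print(n,k,'pix',c.round(3),'topz',z.round(4),'topxy',q.mean(0).round(4),len(q),'body',np.nanmean(q2,0).round(3),((q2.max(0)+q2.min(0))/2).round(3) if len(q2) else '')
    # ring: brown pixels at z 0.012-0.024
    hsv=cv2.cvtColor(s['color'],cv2.COLOR_RGB2HSV)
    m=(hsv[...,0]<20)&(hsv[...,1]>90)&(abs(W[...,2]-.018)<.008)
    a=W[m]; c=np.array([.55,-.07]) if 0 else np.nanmedian(a[:,:2],0)
    a=a[np.linalg.norm(a[:,:2]-c,axis=1)<.17]
    (x,y),rad=cv2.minEnclosingCircle(a[:,:2].astype(np.float32)); print(n,'ring',x,y,rad,np.median(a[:,2]),a[:,:2].mean(0))
E
```

```text
top cone pix [ 0.662 -0.013  0.085] topz 0.1001 topxy [ 0.6737 -0.0244  0.0954] 58 body [ 0.669 -0.022  0.079] [ 0.672 -0.018  0.065]
top star pix [ 0.549 -0.179  0.051] topz 0.0591 topxy [ 0.5492 -0.1795  0.0541] 141 body [ 0.549 -0.179  0.05 ] [ 0.547 -0.178  0.046]
top bell pix [0.554 0.026 0.08 ] topz 0.0889 topxy [0.5596 0.0191 0.0856] 35 body [0.557 0.02  0.062] [0.554 0.029 0.06 ]
top log pix [ 0.479 -0.076  0.034] topz 0.0425 topxy [ 0.4822 -0.0766  0.0372] 135 body [ 0.482 -0.076  0.035] [ 0.479 -0.077  0.036]
top cin pix [ 0.663 -0.146  0.046] topz 0.0526 topxy [ 0.6687 -0.1477  0.0481] 57 body [ 0.668 -0.147  0.04 ] [ 0.664 -0.148  0.042]
top spool pix [ 0.565 -0.079  0.039] topz 0.0457 topxy [ 0.5721 -0.079   0.0408] 116 body [ 0.571 -0.079  0.039] [ 0.571 -0.079  0.039]
top ring 0.5865086913108826 -0.08098068088293076 0.14840912818908691 0.018677948311130545 [ 0.58187483 -0.08136239]
scene cone pix [ 0.692 -0.022  0.085] topz 0.099 topxy [ 0.6768 -0.0249  0.0945] 106 body [ 0.685 -0.026  0.078] [ 0.681 -0.02   0.066]
scene star pix [ 0.551 -0.179  0.052] topz 0.0574 topxy [ 0.551  -0.1801  0.0523] 319 body [ 0.552 -0.18   0.051] [ 0.548 -0.18   0.048]
scene bell pix [0.569 0.021 0.077] topz 0.0868 topxy [0.5613 0.019  0.0832] 54 body [0.569 0.017 0.062] [0.564 0.023 0.059]
scene log pix [ 0.486 -0.076  0.035] topz 0.0409 topxy [ 0.4837 -0.0768  0.0361] 225 body [ 0.484 -0.077  0.035] [ 0.483 -0.077  0.035]
scene cin pix [ 0.677 -0.145  0.044] topz 0.0512 topxy [ 0.6705 -0.1479  0.0466] 129 body [ 0.672 -0.149  0.04 ] [ 0.669 -0.15   0.041]
scene spool pix [ 0.583 -0.08   0.038] topz 0.0441 topxy [ 0.5705 -0.0811  0.0396] 195 body [ 0.571 -0.081  0.039] [ 0.57  -0.081  0.04 ]
scene ring 0.5874696373939514 -0.08345582336187363 0.15078505873680115 0.019229974048586552 [ 0.60487411 -0.08817093]
```

```bash
python3 -m creep '[[[40,-15,0,0],[40,-15,0,0],[40,-15,0,0],[40,-15,0,0],[40,-15,0,0],[40,-15,0,0],[40,-15,0,0],[40,-15,0,0]]]' 0
```

```text
time: 1.1
tool_pos: [0.4805, -0.2372, 0.1662]
ee_rot: [-3.141, 0.001, 0.47]
wrist_force: [0.8, -1.1, 1.6]
width: 0.0174
```

```bash
cat >> h.py <<'E'
T=dict(cone=(.6755,-.0245),star=(.5506,-.1803),bell=(.5600,.0192))
def go(k):
    o=get_obs(); p=o['tool_pos']; r,pi,y=o['ee_rot']; d=np.array(T[k])-p[:2]
    c,s=np.cos(y),np.sin(y)
    print(k,'tool x,y mm',round(1e3*(c*d[0]+s*d[1]),1),round(1e3*(s*d[0]-c*d[1]),1),'z',p[2].round(4),'rot',o['ee_rot'].round(3),'t',o['time'],'F',o['wrist_force'].round(2),'w',o['width'])
E
python3 -c "
from h import *
go('cone')"
```

```text
cone tool x,y mm 270.1 -101.5 z 0.1662 rot [-3.141e+00  1.000e-03  4.700e-01] t 1.1 F [ 0.84 -1.1   1.6 ] w 0.017356485412435736
```

```bash
python3 -m creep '[[[45,-17,0,0],[45,-17,0,0],[45,-17,0,0],[45,-17,0,0],[45,-17,0,0],[45,-17,0,0],[0,0,20,0],[0,0,20,0]]]'; python3 -c "
from h import *
go('cone')"
```

```text
time: 2.1
tool_pos: [0.6747, -0.0245, 0.1252]
ee_rot: [-3.141, 0.001, 0.471]
wrist_force: [0.7, -0.4, -0.6]
width: -0.0
cone tool x,y mm 0.7 0.4 z 0.1252 rot [-3.141e+00  1.000e-03  4.710e-01] t 2.1 F [ 0.7  -0.41 -0.59] w -2.1326439990631283e-06
```

```bash
python3 -m creep '[[[1,0,12,0],[0,0,12,0],[0,0,2,0],[0,0,0,0],[0,0,0,0]]]'; python3 - <<'E'
from h import *
go('cone'); s=save('scene','s1'); c=s['color'][200:350,200:400,::-1]; cv2.imwrite('pics/s1c.png',cv2.resize(c,(800,600),interpolation=cv2.INTER_CUBIC))
E
```

```text
time: 2.72
tool_pos: [0.676, -0.0251, 0.1019]
ee_rot: [3.14, -0.002, 0.47]
wrist_force: [-0.3, -1.0, -0.1]
width: 0.0004
cone tool x,y mm -0.2 -0.7 z 0.1019 rot [ 3.14e+00 -2.00e-03  4.70e-01] t 2.725 F [-0.28 -1.04 -0.13] w 0.00035892332343539005
```

View pics/s1c.png

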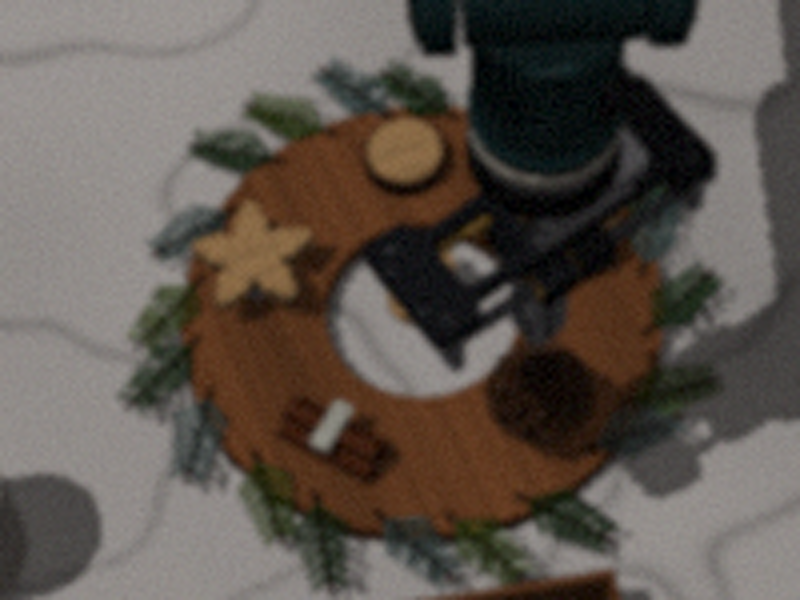

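The crop shows the fingers ending near (545,335), just above the cone, whose dark blob spans (490–600, 345–450). I'll project the tool point and the cone top into the same picture to check the alignment.

```bash
python3 - <<'E'
from h import *
s=dict(np.load('pics/s1.npz')); E=s['extrinsics']
for p in [(.676,-.0251,.1019),(.6755,-.0245,.092),(.6755,-.0245,.08)]:
    q=E[:3,:3]@p+E[:3,3]; print(p,((s['fx']*q[0]/q[2]+s['cx']-200)*4).round(),((s['fy']*q[1]/q[2]+s['cy']-200)*4).round())
W=cloud(s); m=(np.linalg.norm(W[...,:2]-[.676,-.0245],axis=2)<.045)&(W[...,2]>.084); a=W[m]
for z in np.arange(.084,.13,.004):
    b=a[(a[:,2]>=z)&(a[:,2]<z+.004)]; print(z.round(3),len(b),b.mean(0).round(4) if len(b) else '')
E
```

```text
(0.676, -0.0251, 0.1019) 537.0 359.0
(0.6755, -0.0245, 0.092) 538.0 366.0
(0.6755, -0.0245, 0.08) 538.0 375.0
0.084 62 [ 0.6812 -0.0277  0.086 ]
0.088 51 [ 0.6782 -0.0231  0.0903]
0.092 72 [ 0.6762 -0.0253  0.0938]
0.096 22 [ 0.6756 -0.0255  0.0974]
0.1 1 [ 0.6732 -0.0254  0.1003]
0.104 0 
0.108 0 
0.112 0 
0.116 0 
0.12 0 
0.124 0 
0.128 0
```

```bash
python3 -m creep '[[[0,-0.5,2,0],[0,0,2,0],[0,0,2,0],[0,0,2,0],[0,0,2,0],[0,0,2,0],[0,0,2,0],[0,0,0,0]]]';python3 -m creep '[[[0,0,2,0],[0,0,1,0],[0,0,1,0],[0,0,1,0],[0,0,0,0]]]'
```

```text
time: 3.78
tool_pos: [0.6751, -0.0244, 0.0864]
ee_rot: [-3.141, 0.0, 0.47]
wrist_force: [-0.5, -0.6, 0.5]
width: 0.0007
time: 4.4
tool_pos: [0.6752, -0.0245, 0.0817]
ee_rot: [-3.142, 0.0, 0.47]
wrist_force: [0.5, 0.4, 0.2]
width: 0.0004
```

```bash
for i in 1 2 3; do python3 -m creep '[[[0,0,0.5,0],[0,0,0.5,0]]]' | sed -n '1,2p;4p'; done
```

```text
time: 4.65
tool_pos: [0.6753, -0.0245, 0.0808]
wrist_force: [0.4, 0.3, -0.0]
time: 4.9
tool_pos: [0.6752, -0.0245, 0.0797]
wrist_force: [0.4, -0.5, 0.4]
time: 5.15
tool_pos: [0.6752, -0.0245, 0.0787]
wrist_force: [0.0, -0.2, 0.3]
```

```bash
python3 - <<'E'
from h import *
go('cone'); a=save('scene','s2')['color'][230:320,290:390,::-1]; t=save('top','t2')['color'][160:280,250:400,::-1]
r=lambda c:cv2.resize(c,(400,360),interpolation=cv2.INTER_CUBIC)
cv2.imwrite('pics/s2c.png',np.clip(np.hstack([r(a),r(t)])*1.8,0,255).astype('uint8'))
E
```

```text
cone tool x,y mm 0.2 0.1 z 0.0787 rot [3.142 0.    0.47 ] t 5.15 F [ 0.03 -0.17  0.27] w 0.0004935643079225139
```

View pics/s2c.png

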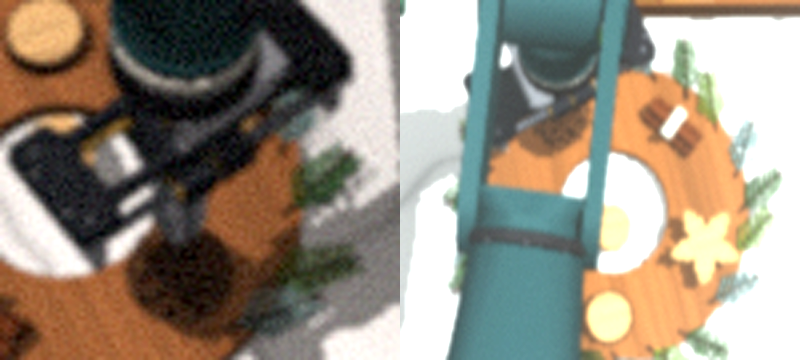

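The left crop shows the fingertip at about (180,240), meeting the cone blob centred at (185,275). To see whether the cone has moved, I'll compare the depth maps.

```bash
python3 - <<'E'
from h import *
D={k:dict(np.load(f'pics/{k}.npz')) for k in('scene0','s1','s2')}
W={k:cloud(v)[...,2] for k,v in D.items()}
for k in W:
    print(k); print((W[k][284:314:2,322:352:2]*1e3).round(0))
reg=(slice(298,310),slice(328,346))
for a,b in(('scene0','s1'),('s1','s2')): print(a,b,np.nanmedian(W[b][reg]-W[a][reg]))
E
```

```text
scene0
[[  4.   1.  -1.  17.  18.  21.  20.  20.  16.  19.  19.  18.  19.  18.
   22.]
 [  4.  -3.   1.  71.  85.  95.  92.  94.  87.  76.  19.  22.  18.  21.
   25.]
 [  3.  -1.  82.  87.  90. 100.  95.  93.  86.  86.  80.  16.  20.  18.
   12.]
 [  1.  76.  85.  88.  92.  91.  94.  87.  93.  91.  90.  75.  18.  20.
   16.]
 [ 70.  71.  89.  92.  93.  92.  94.  96. 100.  93.  88.  82.  61.  18.
   21.]
 [ 66.  78.  81.  84.  94.  96.  97.  97.  93.  94.  90.  82.  71.  17.
   25.]
 [ 68.  76.  77.  82.  95.  93.  94.  98.  89.  86.  87.  78.  77.  22.
   17.]
 [ 62.  68.  82.  79.  81.  86.  88.  85.  83.  86.  76.  81.  62.  54.
   19.]
 [ 64.  68.  84.  80.  82.  84.  85.  84.  84.  75.  81.  73.  68.  15.
   12.]
 [ 57.  64.  75.  71.  77.  76.  78.  76.  76.  79.  69.  71.  64.  21.
   18.]
 [ 22.  55.  57.  62.  73.  72.  69.  72.  72.  75.  64.  68.  57.  19.
   21.]
 [ 21.  18.  59.  61.  62.  72.  71.  63.  63.  56.  63.  15.  23.  21.
   19.]
 [ 21.  22.  24.  59.  62.  60.  65.  63.  63.  60.  56.  18.  20.  17.
   22.]
 [ 19.  16.  22.  22.  20.  62.  61.  54.  18.  20.  
[... 1878 characters left out ...]
56.  72.  77.  82.  83.  90.  83.  87.  88.  87.  74.  82.  66.  57.
   16.]
 [ 66.  66.  76.  75.  80.  85.  84.  89.  89.  80.  78.  70.  67.  18.
   24.]
 [ 58.  63.  70.  75.  81.  78.  80.  81.  77.  76.  68.  73.  61.  21.
   20.]
 [ 19.  54.  61.  67.  69.  67.  74.  75.  73.  73.  67.  64.  56.  24.
   18.]
 [ 21.  21.  70.  64.  63.  74.  73.  67.  64.  57.  69.  20.  19.  16.
   20.]
 [ 23.  17.  15.  59.  65.  55.  63.  68.  65.  57.  53.  18.  20.  18.
   23.]
 [ 22.  18.  21.  18.  22.  58.  59.  59.  22.  24.  20.  21.  21.  19.
   22.]
 [ 22.  19.  20.  16.  21.  21.  19.  18.  19.  23.  21.  16.  19.  27.
   21.]]
scene0 s1 0.00031798440476125955
s1 s2 -0.00028341859026025096
```

The depth data says the cone has not moved. The finger surface ends well above the reported TCP height, so I'll measure where the real tip is.

```bash
python3 - <<'E'
from h import *
for k in('s1','s2'):
    s=dict(np.load(f'pics/{k}.npz')); W=cloud(s); w=W[260:300,318:350].reshape(-1,3)
    c=np.tile(np.arange(32),40); 
    print(k)
    for z in np.arange(.102,.19,.006):
        m=(w[:,2]>=z)&(w[:,2]<z+.006); b=w[m]
        if len(b): print(z.round(3),len(b),np.nanmedian(b,0).round(4),b.min(0).round(3),b.max(0).round(3))
s=dict(np.load('pics/s2.npz')); W=cloud(s)
print((W[276:296,326:344]*1e3)[...,2].round(0).astype(int)); print((W[276:296,326:344]*1e3)[...,0].round(0).astype(int))
s=dict(np.load('pics/scene0.npz')); W=cloud(s)
w=W[130:165,80:140].reshape(-1,3); w=w[w[:,2]>.03]; i=np.argsort(w[:,2])[:12]; print(w[i].round(3))
E
```

```text
s1
0.138 1 [ 0.6801 -0.0226  0.143 ] [ 0.68  -0.023  0.143] [ 0.68  -0.023  0.143]
0.144 8 [ 0.6827 -0.0211  0.1481] [ 0.675 -0.04   0.145] [ 0.687 -0.016  0.15 ]
0.15 10 [ 0.6826 -0.0258  0.1513] [ 0.679 -0.037  0.15 ] [ 0.688 -0.014  0.155]
0.156 23 [ 0.6827 -0.0309  0.1588] [ 0.673 -0.042  0.156] [ 0.691 -0.014  0.161]
0.162 14 [ 0.6838 -0.0323  0.1647] [ 0.679 -0.038  0.162] [ 0.689 -0.017  0.168]
0.168 17 [ 0.6819 -0.0262  0.1708] [ 0.677 -0.04   0.168] [ 0.689 -0.014  0.174]
0.174 20 [ 0.6836 -0.025   0.1772] [ 0.678 -0.038  0.174] [ 0.69  -0.012  0.18 ]
0.18 10 [ 0.6853 -0.0334  0.1833] [ 0.681 -0.037  0.181] [ 0.691 -0.015  0.186]
0.186 6 [ 0.6864 -0.0323  0.1876] [ 0.673 -0.042  0.186] [ 0.689 -0.012  0.191]
s2
0.12 6 [ 0.6843 -0.0243  0.1242] [ 0.679 -0.028  0.121] [ 0.686 -0.015  0.126]
0.126 11 [ 0.6828 -0.0232  0.1294] [ 0.674 -0.039  0.126] [ 0.688 -0.013  0.132]
0.132 19 [ 0.6828 -0.0283  0.1338] [ 0.677 -0.04   0.133] [ 0.69  -0.013  0.138]
0.138 18 [ 0.6826 -0.0244  0.1412] [ 0.674 -0.04   0.138] [ 0.689 -0.013  0.144]
0.144 8 [ 0.6825 -0.0329  0.1491] [ 0.68  -0.038
[... 15723 characters left out ...]
79                  679
                   679                  683                  683
                   684                  686                  685
                   687                  687                  685
                   687                  686                  684
                   684                  683                  681]]
[[ 0.231 -0.445  0.204]
 [ 0.275 -0.537  0.207]
 [ 0.28  -0.532  0.209]
 [ 0.28  -0.534  0.209]
 [ 0.274 -0.532  0.209]
 [ 0.225 -0.451  0.209]
 [ 0.233 -0.444  0.209]
 [ 0.232 -0.446  0.209]
 [ 0.229 -0.449  0.21 ]
 [ 0.234 -0.441  0.21 ]
 [ 0.22  -0.453  0.211]
 [ 0.282 -0.535  0.211]]<stdin>:10: RuntimeWarning: invalid value encountered in cast
```

The real fingertips sit about 40 mm above the reported TCP, and the first picture shows the same offset (0.205 against 0.166). The xy position agrees. So contact is roughly 25 mm further down, and I'll descend by force and depth rather than by the reported z.

```bash
python3 -m creep '[[[0,0,5,0],[0,0,5,0],[0,0,5,0],[0,0,3,0]]]' | sed -n '2p;4p'; for i in 1 2 3 4 5; do python3 -m creep '[[[0,0,1,0],[0,0,1,0]]]' | sed -n '1,2p;4p'; done
```

```text
tool_pos: [0.6749, -0.0245, 0.06]
wrist_force: [-0.7, 0.8, 0.8]
time: 6.0
tool_pos: [0.6754, -0.0245, 0.0589]
wrist_force: [-1.1, -0.3, -0.3]
time: 6.25
tool_pos: [0.6754, -0.0245, 0.0569]
wrist_force: [0.2, -0.2, 0.0]
time: 6.5
tool_pos: [0.6754, -0.0246, 0.0553]
wrist_force: [-1.7, -0.2, 2.0]
time: 6.75
tool_pos: [0.6754, -0.0245, 0.0533]
wrist_force: [-1.8, 0.5, 2.8]
time: 7.0
tool_pos: [0.6754, -0.0245, 0.0509]
wrist_force: [-0.6, 0.3, 2.8]
```

```bash
for i in 1 2 3; do python3 -m creep '[[[0,0,1,0],[0,0,1,0]]]' | sed -n '2p;4p'; done;  python3 -m creep '[[[0,0,0.5,0],[0,0,0.5,0]]]' | sed -n '1,2p;4p'
```

```text
tool_pos: [0.6753, -0.0245, 0.0487]
wrist_force: [-1.1, 0.2, 2.4]
tool_pos: [0.6753, -0.0245, 0.0467]
wrist_force: [-0.8, -0.2, 1.5]
tool_pos: [0.6753, -0.0245, 0.0447]
wrist_force: [0.0, -0.0, 2.6]
time: 8.0
tool_pos: [0.6753, -0.0245, 0.0438]
wrist_force: [-0.1, -1.0, 3.1]
```

```bash
for i in 1 2 3 4; do python3 -m creep '[[[0,0,0.5,0],[0,0,0,0]]]' | sed -n '1,2p;4p'; done
```

```text
time: 8.25
tool_pos: [0.6752, -0.0245, 0.0432]
wrist_force: [0.9, -0.9, 1.6]
time: 8.5
tool_pos: [0.6752, -0.0245, 0.0427]
wrist_force: [-0.4, 0.2, 1.8]
time: 8.75
tool_pos: [0.6753, -0.0245, 0.0422]
wrist_force: [-0.6, 0.3, 2.0]
time: 9.0
tool_pos: [0.6752, -0.0245, 0.0417]
wrist_force: [0.3, 0.3, 2.4]
```

```bash
for i in 1 2 3 4 ; do python3 -m creep '[[[0,0,0.5,0],[0,0,0,0]]]' | sed -n '1,2p;4p'; done
```

```text
time: 9.25
tool_pos: [0.6753, -0.0245, 0.0416]
wrist_force: [-0.1, 0.3, 4.2]
time: 9.5
tool_pos: [0.6754, -0.0245, 0.0412]
wrist_force: [-0.6, -0.9, 5.2]
time: 9.75
tool_pos: [0.6754, -0.0246, 0.0408]
wrist_force: [-0.6, -0.6, 6.1]
time: 10.0
tool_pos: [0.6754, -0.0245, 0.0404]
wrist_force: [-1.2, -0.3, 7.3]
```

The force rose at z = 0.0417 and reached 7.3 N, so the bush is engaged and the cone is home. The z offset comes out at +38.3 mm. Next I lift and go to the star.

```bash
python3 -m creep '[[[0,0,-5,0],[0,0,-15,0],[0,0,-20,0],[-45,20,0,0],[-45,20,0,0],[-45,20,0,0],[-45,20,0,0],[0,0,0,0]]]' | sed -n '1,2p;4p'; python3 - <<'E'
from h import *
go('star'); s=save('scene','s3'); W=cloud(s)[...,2]; W0=cloud(dict(np.load('pics/scene0.npz')))[...,2]
r=(slice(302,310),slice(328,346)); print('cone change',np.nanmedian(W[r]-W0[r]), np.nanpercentile(W[286:300,328:346],95))
E
```

```text
time: 11.0
tool_pos: [0.5498, -0.18, 0.0815]
wrist_force: [0.1, -0.4, 0.2]
star tool x,y mm 0.6 0.6 z 0.0815 rot [ 3.14e+00 -1.00e-03  4.65e-01] t 11.0 F [ 0.12 -0.43  0.19] w 0.00028846339258599115
cone change -0.006195867378145873 0.0847227052406621
```

```bash
python3 -m creep '[[[0.6,0.6,15,0],[0,0,15,0],[0,0,15,0],[0,0,12,0],[0,0,6,0],[0,0,0,0]]]' | sed -n '1,2p;4p'; for i in 1 2 3 4; do python3 -m creep '[[[0,0,1,0],[0,0,1,0]]]' | sed -n '2p;4p'; done
```

```text
time: 11.8
tool_pos: [0.5515, -0.1774, 0.0162]
wrist_force: [0.4, -0.6, 0.7]
tool_pos: [0.5523, -0.1779, 0.0155]
wrist_force: [0.4, 0.1, -0.1]
tool_pos: [0.5519, -0.1776, 0.0129]
wrist_force: [0.9, -0.7, -0.3]
tool_pos: [0.5518, -0.1776, 0.0112]
wrist_force: [-1.4, -0.1, 2.2]
tool_pos: [0.5518, -0.1776, 0.0089]
wrist_force: [-0.4, 0.4, 2.3]
```

```bash
for i in 1 2 3; do python3 -m creep '[[[0,0,1,0],[0,0,1,0]]]' | sed -n '2p;4p'; done; for i in 1 2 3; do python3 -m creep '[[[0,0,0.5,0],[0,0,0.5,0]]]' | sed -n '1,2p;4p'; done
```

```text
tool_pos: [0.5518, -0.1777, 0.0068]
wrist_force: [-0.0, 0.5, 1.5]
tool_pos: [0.5518, -0.1776, 0.0047]
wrist_force: [0.1, -0.1, 3.4]
tool_pos: [0.5518, -0.1776, 0.0028]
wrist_force: [-0.1, 0.9, 2.7]
time: 13.8
tool_pos: [0.5518, -0.1776, 0.0018]
wrist_force: [-0.7, -0.3, 2.5]
time: 14.05
tool_pos: [0.5518, -0.1776, 0.0008]
wrist_force: [0.2, 0.1, 2.7]
time: 14.3
tool_pos: [0.5519, -0.1777, -0.0]
wrist_force: [-0.5, 0.6, 4.6]
```

```bash
for i in 1 2 3; do python3 -m creep '[[[0,0,0.5,0],[0,0,0,0]]]' | sed -n '1,2p;4p'; done
```

```text
time: 14.55
tool_pos: [0.5519, -0.1776, -0.0004]
wrist_force: [-0.7, -0.3, 4.4]
time: 14.8
tool_pos: [0.5518, -0.1776, -0.0009]
wrist_force: [-2.0, 1.1, 5.0]
time: 15.05
tool_pos: [0.5519, -0.1776, -0.0012]
wrist_force: [-1.9, 0.6, 5.7]
```

```bash
python3 -m creep '[[[0,0,0.5,0],[0,0,0.3,0],[0,0,0,0]]]' | sed -n '1,2p;4p'; python3 -m creep '[[[0,0,-5,0],[0,0,-20,0],[0,0,-28,0],[0,0,-28,0],[24,-43,0,0],[24,-43,0,0],[24,-43,0,0],[24,-43,0,0]]]' | sed -n '1,2p;4p';python3 -m creep '[[[0,0,0,0],[0,0,0,0]]]' | sed -n '4p'; python3 - <<'E'
from h import *
go('bell'); s=save('scene','s4'); W=cloud(s)[...,2]; W0=cloud(dict(np.load('pics/scene0.npz')))[...,2]
r=(slice(260,268),slice(258,268)); print('star',np.nanmedian(W0[r]),np.nanmedian(W[r]))
E
```

```text
time: 15.42
tool_pos: [0.5519, -0.1776, -0.0018]
wrist_force: [-2.5, 1.0, 6.0]
time: 16.42
tool_pos: [0.5589, 0.0208, 0.0773]
wrist_force: [1.3, 0.0, -0.4]
wrist_force: [-0.6, 0.6, -0.0]
bell tool x,y mm 0.9 0.2 z 0.0776 rot [3.142e+00 1.000e-03 4.700e-01] t 16.675 F [-0.58  0.59 -0.05] w 0.0005543203708053394
star 0.051945819690873814 0.03880807361796769
```

```bash
python3 -m creep '[[[1,0,10,0],[0,0,10,0],[0,0,6,0],[0,0,0,0]]]' | sed -n '1,2p;4p'; for i in 1 2 3 4 5 6 7; do python3 -m creep '[[[0,0,1,0],[0,0,1,0]]]' | sed -n '2p;4p'; done
```

```text
time: 17.23
tool_pos: [0.5597, 0.0195, 0.0513]
wrist_force: [0.6, -0.5, 0.5]
tool_pos: [0.5607, 0.0197, 0.0509]
wrist_force: [-0.1, 0.1, 0.1]
tool_pos: [0.5605, 0.0197, 0.0486]
wrist_force: [0.1, 0.3, 0.2]
tool_pos: [0.5604, 0.0197, 0.0464]
wrist_force: [0.3, 0.1, -0.3]
tool_pos: [0.5605, 0.0197, 0.0449]
wrist_force: [-1.6, -0.1, 3.2]
tool_pos: [0.5605, 0.0197, 0.0427]
wrist_force: [-0.7, -0.5, 2.5]
tool_pos: [0.5605, 0.0197, 0.0404]
wrist_force: [-1.4, 0.3, 2.6]
tool_pos: [0.5605, 0.0197, 0.0384]
wrist_force: [-0.6, -0.1, 1.9]
```

```bash
python3 -m creep '[[[0,0,1,0],[0,0,1,0]]]' | sed -n '2p;4p'; python3 -m creep '[[[0,0,1,0],[0,0,1,0]]]' | sed -n '2p;4p'; for i in 1 2 3; do python3 -m creep '[[[0,0,0.5,0],[0,0,0,0]]]' | sed -n '1,2p;4p'; done
```

```text
tool_pos: [0.5605, 0.0197, 0.0364]
wrist_force: [-0.3, 0.2, 1.9]
tool_pos: [0.5604, 0.0197, 0.0344]
wrist_force: [-0.3, 0.8, 2.5]
time: 19.73
tool_pos: [0.5604, 0.0197, 0.0338]
wrist_force: [-0.3, 1.0, 1.3]
time: 19.98
tool_pos: [0.5604, 0.0197, 0.0336]
wrist_force: [-0.5, 0.1, 3.5]
time: 20.23
tool_pos: [0.5605, 0.0197, 0.0333]
wrist_force: [0.6, 0.7, 4.6]
```

```bash
for i in 1 2 3; do python3 -m creep '[[[0,0,0.5,0],[0,0,0,0]]]' | sed -n '1,2p;4p'; done
```

```text
time: 20.48
tool_pos: [0.5605, 0.0197, 0.0328]
wrist_force: [-0.9, 0.1, 5.5]
time: 20.72
tool_pos: [0.5606, 0.0197, 0.0324]
wrist_force: [-0.4, -0.0, 5.5]
time: 20.98
tool_pos: [0.5606, 0.0197, 0.0321]
wrist_force: [-1.0, -0.4, 6.8]
```

The bell is home: its force rise began at z = 0.0336, which matches the expected 0.0337. Now I retreat and check.

```bash
python3 -m creep '[[[0,0,-5,0],[0,0,-25,0],[0,0,-40,0],[0,0,-40,0],[-40,-10,0,0],[-40,-10,0,0],[-40,-10,0,0],[-40,-10,0,0]]]' | sed -n '1,2p;4p'; python3 -m creep '[[[-20,-20,0,0],[-20,-20,0,0],[0,0,0,0],[0,0,0,0]]]'| sed -n '1,2p;4p'; python3 - <<'E'
from h import *
s=save('scene','s5'); W=cloud(s)
for k,(x,y) in T.items():
    for n,V in(('before',cloud(dict(np.load('pics/scene0.npz')))),('after',W)):
        m=np.linalg.norm(V[...,:2]-[x,y],axis=2)<.007; print(k,n,m.sum(),np.nanmedian(V[m][:,2]).round(4))
c=s['color'][100:400,100:500,::-1]; cv2.imwrite('pics/s5c.png',cv2.resize(c,(800,600)))
E
```

```text
time: 21.98
tool_pos: [0.3979, -0.0172, 0.1404]
wrist_force: [0.5, 0.5, -0.3]
time: 22.48
tool_pos: [0.3463, 0.0003, 0.1411]
wrist_force: [-0.1, -0.2, -0.5]
cone before 24 0.0942
cone after 28 0.0816
star before 24 0.0514
star after 23 0.0393
bell before 26 0.0843
bell after 22 0.0728
```

View pics/s5c.png

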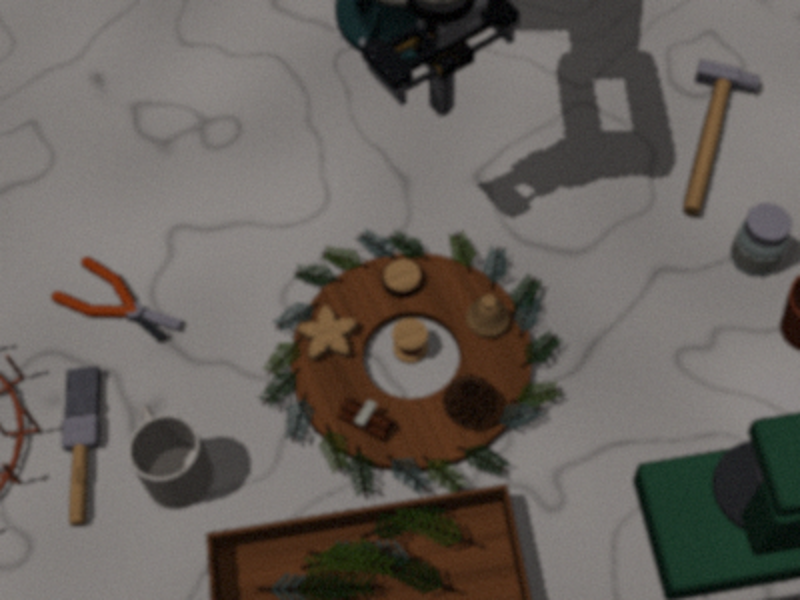

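The picture shows the cone (475,403), star (328,332) and bell (490,318) seated. The spool (410,340), secateurs, mug and the rest have not moved, and the arm is clear. The three tops read 0.8 to 1.6 mm above nominal. The fixed log slice also reads 1 mm high, so that is camera bias.

```bash
python3 -c "
from h import *
print(ticket.close_job(), get_obs()['time'])"
```

```text
the job is handed in; nothing more can be done
the job is handed in; nothing more can be done
```

I pressed the pine cone, then the star, then the bell down with the shut fingertips until each was home, and handed the job in at about 22.5 s.

- **Force:** each ornament slid at about 2–3 N, then the force rose as it met the rubber bush. I stopped at about 7.3 N on the cone, 6.0 N on the star and 6.8 N on the bell, well short of the 14 N hard stop.
- **Heights after retreating:**

| Ornament | Top before (mm) | Top after (mm) | Nominal when home (mm) |
|---|---|---|---|
| Pine cone | 94.2 | 81.6 | 80 |
| Star | 51.4 | 39.3 | 38 |
| Bell | 84.3 | 72.8 | 72 |

- **Small disagreement:** those tops read 0.8 to 1.6 mm above nominal. The fixed log slice also reads about 1 mm high, so I put this down to camera bias and relied on the force rise.
- **Fingertip offset:** the real fingertips were about 38 mm above the reported TCP height. My first descent on the cone therefore stopped in the air, and I corrected from the depth images and the force.
- **Star off-centre:** I pressed it about 3 mm off centre, and it still seated.
- **Other things on the bench:** in the last picture everything in view looked unmoved, judged by eye, and the arm was clear. The brush was never identified, and the pot is mostly cropped out of that picture.

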